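# Pack the capped vial into the delivery box and shut the lid

### The arm

A 6-joint arm with a two-finger parallel gripper is mounted at the origin on a cart in front of the work surface, level with it; the furniture and walls round the work are solid. World frame = base frame: x ahead of the robot, y to its left, z up, the work surface at z = 0. Lengths are in m, angles in rad, forces in N, time in s.
With the tool pointing down it reaches from about 0.3 to 1 m from the base axis. Payload 5.1 kg.
Tool frame: the origin (TCP) lies between the finger pads; the fingertips stand 22 mm ahead of it and the grasp point (between the pads) lies 3 mm ahead of it (env.tip_reach is the z of the fingertips in the tool frame, in m); z points along the fingers, y is the direction in which the jaws open and shut (so a half turn about z gives the same grasp; the last joint's range is limited). The gripper opens to 95 mm and grips with 3 to 60 N. Pads are 20 mm wide; open, the fingers measure 119 mm over their backs; the gripper's body (75 mm by 180 mm) begins 59 mm behind the grasp point.
Start: joints at [1.037, 0.124, 1.65, -0, 1.367, -0.083], TCP at [0.283, 0.585, 0.237] pointing down, gripper open.
Joint ranges: [-2.61, 2.61], [-1.02, 2.33], [0.03, 2.71], [-1.35, 4.49], [0.32, 2.68], [-2.91, 2.91]. Speed limits (rad/s): [2.57, 2.57, 3.14, 3.14, 3.14, 3.14].

### API

Orientations are given as a rotation vector (axis times angle).
In Python, from workcell import env, cams gives the robot as it stands. The module is installed in compiled form; this text tells all that it offers.
- The arm moves only by the tool servo_tool, never from a script. Its argument "plan" is a list of rows, each a list of 5 numbers: the closure in counts, from 0 (fully open) to 255 (shut), then the shift along the tool's x, y, z in cm, then the turn about the tool's z in degrees. A call has 1 to 12 rows; each row is the pose to reach, as a shift and turn from the pose commanded when the call began, along the tool's axes at that moment; what a row does not reach only later rows make up. A row lasts 1/8 s, in which the tool goes at most 62.5 mm and 10.7 degrees, less where a joint would pass 70% of its speed; a pose out of reach is approached as far as the arm can. A call with a gripper value outside its range is refused whole. The fingers move at their own pace and stop on an object; the grip force is fixed at half the most. Time passes only in rows, so rows that repeat a pose let the fingers close. It gives the time, the measured TCP pose, the force and the opening at its end, in the units of the state.
- env.get_state(): the state, without advancing time (a new reading comes with each control period).
- cams.camera(name): name is "scene" or "top"; returns the picture (400x640x3 uint8, red, green, blue); there is no depth.
- cams.get_calibration(name): a dict with "fx", "fy", "cx", "cy" (pixels), "dist" ([k1, k2, p1, p2, k3] as OpenCV has them; the pictures are not rectified), "cam_to_world" (4x4, takes a point from camera to world coordinates). Camera axes: x right, y up, looking along -z (the intrinsics and any distortion apply to the point x, -y, -z); pixel columns grow to the right and rows downward; lengths in m; the calibration is good to about 2 mm. A picture is of the moment at which its call begins. get_calibration takes no time and is no camera call.
- env.close_job(): hands the job in, once; it reports no verdict.
The state is a dict: "t": time; "joints": joint angles; "dq": joint speeds; "effort": joint torques, N m; "eef_pos": TCP position; "ee_rot": TCP orientation; "contact_force": force on the tool from outside, world axes, zero at the start; "ft_torque": the same for the moment, N m; "width": finger opening in m.
Only numpy, scipy, OpenCV 4.12 (cv2) and the standard library are available. Lean on these libraries where they do the work, as an engineer would, in place of code of your own. Each camera call takes 0.05 s, during which the arm holds its last target. There are 200 camera calls.

### The job

Stand the capped amber vial (the one with the white cap, not the open ones) upright in the free cell of the grey delivery box, where the blue liner lies, leaving the amber jar in the other cell alone. Keep the vial upright all the way, then shut the box's lid fully and let go.

Things in the scene. Friction and masses are not known exactly. Their poses are not given: they have to be found in the camera images.
- capped_vial: round amber tablet vial with a white snap cap on, 36 mm across (cap 37 mm), 86 mm tall, about 50 g, standing; origin at centre of underside, z up. Two open amber vials without caps, 35 mm across, 82 mm tall, stand near it, centres at least 85 mm away; the three are in random order. Grasp its body or cap from above. Shelving overhangs from x = 0.75 m: keep the arm in front of it.
- delivery_box: grey open box fixed to the worktop, 140 (x) x 265 (y) x 110 mm high, walls and floor 5 mm; origin at centre of underside, z up, +x to its hinge side. A rim-high divider at y = 0 makes two cells, 130 x 125 mm, centred at y = +65 and -65 mm. One holds the jar; in the other, the free one, lies a fixed blue liner, 90 x 90 x 4 mm, its top 9 mm above the origin. Which is free varies.
- jar: amber jar with a white lid, 68 mm across, 92 mm tall, loose, standing in one cell of the delivery box; origin at the centre of its underside, z up. It stays there.
- box_lid (a joint): angle of the box's white lid, rad: 0 shut, 1.57 upright, opens to 1.9 (stop); starts at 1.55 to 1.8. A plain plate 140 x 265 x 6 mm, no handle, hinged along the box's y at box x = +70, z = 110.5 mm (its lower face when shut). Stiff hinge, stays where left: push the outer (back) face forward and down with shut fingers, 1 to 2 N at 90 mm from the hinge, until it lies on the rim.
Not all that is in view belongs to the job. Of the things like the capped_vial, leave any that is black or red; of the rest the smaller one is meant.

How it is judged:
By the outcome, as a careful person would: the job done as asked, in the order asked, and still so for the second after the job is handed in, with the robot touching nothing.
It also fails if it takes over 69 s, if anything falls off the work surface, if the arm or the gripper's body presses on something with over 40 N, if the wrist force passes 120 N, or if a joint passes its speed limit or range.

## Working session

There is one attempt and no reset: what is moved stays moved. The work goes in short steps, Python scripts to look and compute and a tool call to move; the robot and the scene stay as the last step left them, time stands still between calls to the robot, and variables do not carry over. Pictures are saved under pics/ and viewed, about 8 in all and at most 12, crops included, and the job is handed in when it is done.

Besides the shell and the picture viewer there is one more tool, called after "Emit:" by a JSON object that holds its "name" and its "arguments". servo_tool: Moves the arm, as the interface text tells. Its arguments: {"type":"object","properties":{"plan":{"type":"array"}},"required":["plan"]}

```bash
mkdir -p pics
cat > h.py <<'E'
import numpy as np, cv2
from workcell import env, cams
def ray(name,u,v):
    c=cams.get_calibration(name); K=np.array([[c['fx'],0,c['cx']],[0,c['fy'],c['cy']],[0,0,1.]])
    p=cv2.undistortPoints(np.array([[[u,v]]],float),K,np.array(c['dist'],float))[0,0]
    T=np.array(c['cam_to_world']); return T[:3,3],T[:3,:3]@np.array([p[0],-p[1],-1])
def onz(name,u,v,z):
    o,d=ray(name,u,v); return o+d*(z-o[2])/d[2]
def proj(name,P):
    c=cams.get_calibration(name); K=np.array([[c['fx'],0,c['cx']],[0,c['fy'],c['cy']],[0,0,1.]])
    T=np.linalg.inv(np.array(c['cam_to_world'])); q=T[:3,:3]@np.array(P)+T[:3,3]
    return cv2.projectPoints(np.array([[q[0],-q[1],-q[2]]]),np.zeros(3),np.zeros(3),K,np.array(c['dist'],float))[0][0,0]
def snap(name,f):
    a=cams.camera(name); cv2.imwrite('pics/'+f,a[:,:,::-1]); return a
E
python3 - <<'E'
from h import *
for n in('scene','top'):
    snap(n,n+'0.png'); c=cams.get_calibration(n); print(n,np.round(c['cam_to_world'],3).tolist(),c['fx'])
print(env.get_state())
E
```

```text
scene [[0.725, 0.534, -0.434, 0.14], [-0.688, 0.56, -0.461, -0.316], [-0.003, 0.633, 0.774, 0.863], [0.0, 0.0, 0.0, 1.0]] 409.4257773261174
top [[0.005, 0.996, -0.087, 0.473], [-1.0, 0.007, 0.025, 0.132], [0.026, 0.087, 0.996, 1.225], [0.0, 0.0, 0.0, 1.0]] 505.0480969587394
{'t': 0.1, 'joints': array([ 1.03735802e+00,  1.24487995e-01,  1.65156635e+00, -2.27358314e-05,
        1.36747969e+00, -8.26253232e-02]), 'dq': array([ 0.0008276 , -0.00125541, -0.00231438, -0.00027511,  0.00298034,
        0.00075545]), 'effort': array([ 4.74134195e-04, -4.18876934e+01, -3.61098182e+01,  7.77252554e-02,
        4.61390766e-02, -5.97842109e-05]), 'eef_pos': array([0.28297001, 0.58456441, 0.2354617 ]), 'ee_rot': array([-7.02019918e-01, -3.06156811e+00,  2.91605902e-03]), 'contact_force': array([ 0.79926042, -0.19691763,  0.56562143]), 'ft_torque': array([ 0.04054407, -0.03471419, -0.04644412]), 'width': 0.09514754250445343}
```

View pics/scene0.png

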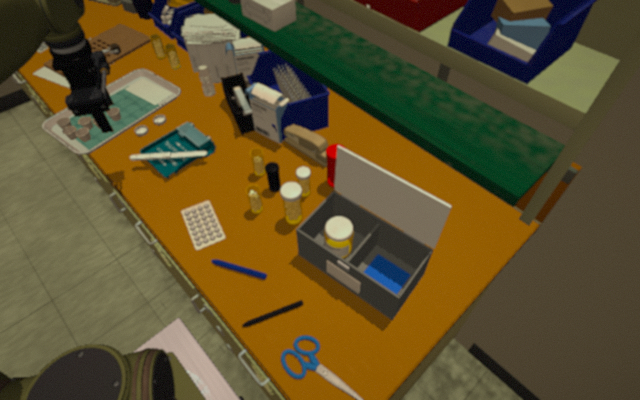

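View pics/top0.png

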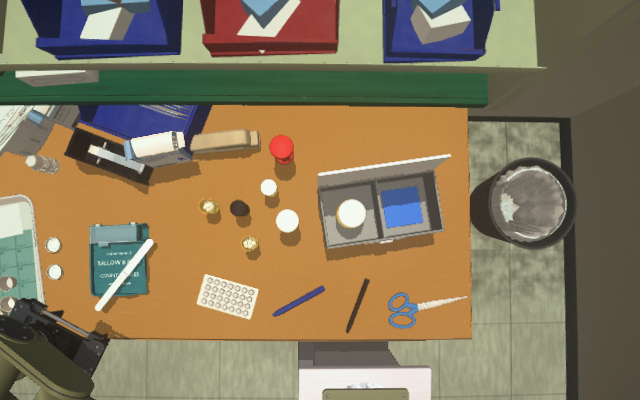

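The pictures show two white-capped vials: a smaller one at top-view (268,187), which is the target, and a larger one at (288,220). The black vial is at (240,208), the red one at (281,148), and the open vials at (208,207) and (250,243). The box has the jar in the left cell (351,213) and the blue liner in the right one (404,207), with the lid standing upright at the back.

Run:
```python
from h import *
a=cv2.imread('pics/top0.png'); hsv=cv2.cvtColor(a,cv2.COLOR_BGR2HSV)
w=((hsv[:,:,1]<60)&(hsv[:,:,2]>170)).astype(np.uint8)
n,l,s,c=cv2.connectedComponentsWithStats(w)
for i in range(1,n):
    x,y=c[i]
    if s[i,4]>40 and 230<x<460 and 130<y<260: print('white',s[i],c[i], onz('top',x,y,.086)[:2].round(4))
b=cv2.inRange(hsv,(95,120,60),(125,255,255)); n,l,s,c=cv2.connectedComponentsWithStats(b)
for i in range(1,n):
    if s[i,4]>300 and 360<c[i][0]<450:
        print('blue',s[i],c[i],onz('top',*c[i],.009).round(4)); 
        cn=cv2.findContours((l==i).astype(np.uint8),0,2)[0][0]; r=cv2.minAreaRect(cn);print(r)
        print([onz('top',*p,.009)[:2].round(3).tolist() for p in cv2.boxPoints(r)])
# scene view caps
a=cv2.imread('pics/scene0.png'); hsv=cv2.cvtColor(a,cv2.COLOR_BGR2HSV)
w=((hsv[:,:,1]<70)&(hsv[:,:,2]>150)).astype(np.uint8)
n,l,s,c=cv2.connectedComponentsWithStats(w)
for i in range(1,n):
    x,y=c[i]
    if s[i,4]>30 and 270<x<460 and 140<y<260: print('swhite',s[i],c[i], onz('scene',x,y,.082)[:2].round(4))
a=cv2.imread('pics/top0.png')[130:270,190:460]
cv2.imwrite('pics/crop.png',cv2.resize(a,None,fx=2.9,fy=2.9,interpolation=cv2.INTER_CUBIC))
```

```text
white [318 154 133  22 459] [383.7167756  164.61002179] [ 0.629  -0.0365]
white [261 179  16  17 208] [268.19711538 186.85096154] [0.5761 0.2259]
white [ 325  199   52   46 1275] [351.16313725 221.36078431] [0.4992 0.038 ]
white [380 207  34  30 235] [393.46382979 227.3106383 ] [ 0.4862 -0.0579]
white [276 209  23  24 409] [286.9804401  220.45721271] [0.5005 0.1827]
white [244 240  11   8  51] [248.96078431 243.03921569] [0.4494 0.2673]
blue [ 390    0   95   55 2051] [429.40078011  34.36128718] [ 0.9727 -0.1671  0.009 ]
((437.6955261230469, 25.963762283325195), (94.019287109375, 53.81257629394531), 1.5911402702331543)
[[0.925, -0.066], [1.068, -0.072], [1.069, -0.316], [0.924, -0.306]]
blue [384  16  82  46 344] [409.70930233  53.56976744] [ 0.9211 -0.1159  0.009 ]
((415.3255920410156, 54.568748474121094), (91.704833984375, 39.22971725463867), 28.258028030395508)
[[0.928, -0.005], [1.02, -0.053], [0.91, -0.257], [0.82, -0.207]]
blue [ 382  187   41   41 1301] [401.50730208 206.86702537] [ 0.5367 -0.0907  0.009 ]
((401.58380126953125, 206.79478454589844), (36.26564025878906, 36.34166717529297), 81.25383758544922)
[[0.573, -0.041], [0.588, -0.129], [0.5, -0.141], [0.487, -0.054]]
swhite [338 146 113  62 355] [395.62535211 177.02816901] [0.733  0.0552]
swhite [297 167  13  11 116] [302.85344828 172.12068966] [0.5747 0.2292]
swhite [280 183  22  16 271] [290.56457565 190.13653137] [0.5135 0.2057]
swhite [325 216  28  24 507] [338.66469428 227.57988166] [0.5215 0.0454]
```

View pics/crop.png

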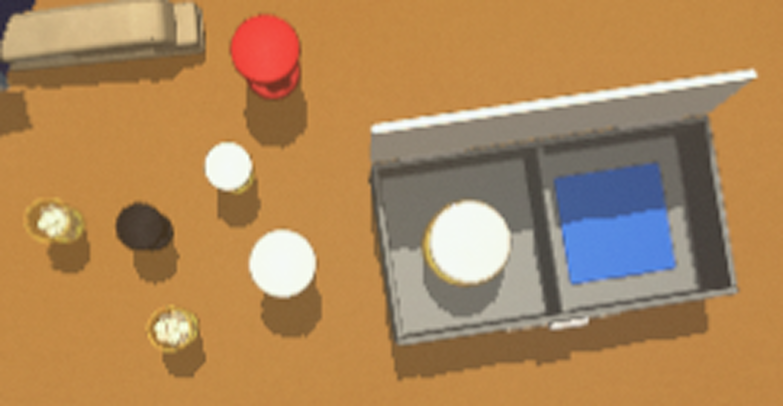

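```bash
cat >> h.py <<'E'
from scipy.spatial.transform import Rotation as Ro
def go(P,yaw=None):
    "tool-axis shift in cm and turn (deg) to reach TCP P with jaw axis at world yaw"
    s=env.get_state(); R=Ro.from_rotvec(s['ee_rot']).as_matrix()
    d=R.T@(np.array(P)-s['eef_pos'])*100
    y=np.degrees(np.arctan2(R[1,1],R[0,1])); t=None if yaw is None else -((yaw-y+90)%180-90)
    print('shift',d.round(2),'turn',t,'yaw',round(y,1),s['eef_pos'].round(4))
def tri(u,v):
    (o1,d1),(o2,d2)=ray('top',*u),ray('scene',*v)
    k=np.linalg.lstsq(np.c_[d1,-d2],o2-o1,rcond=None)[0]; p,q=o1+d1*k[0],o2+d2*k[1]; return (p+q)/2,p-q
E
python3 - <<'E'
from h import *
for n,u,v in(('small',(268.2,186.9),(302.9,172.1)),('large',(287,220.5),(290.6,190.1)),('black',(239,207),(273,168)),
  ('lidL',(318.5,174.5),(338,148)),('lidR',(450.3,155.2),(450,206))):
    p,e=tri(u,v); print(n,p.round(3),np.linalg.norm(e).round(4))
go([.575,.227,.2],98); go([.43,.42,.235],98)
E
```

```text
small [0.575 0.227 0.084] 0.003
large [0.499 0.182 0.116] 0.0028
black [0.529 0.292 0.082] 0.0021
lidL [0.586 0.116 0.243] 0.0025
lidR [ 0.625 -0.143  0.251] 0.0043
shift [-41.86 -19.45   3.58] turn -33.829409328265356 yaw 64.2 [0.283  0.5846 0.2355]
shift [-20.4   -8.41   0.06] turn -33.829409328265356 yaw 64.2 [0.283  0.5846 0.2355]
```

Emit:
{"name": "servo_tool", "arguments": {"plan": [[90,-4,-2,0,-6],[90,-9,-4,0,-12],[90,-14,-6.5,0,-18],[90,-19,-9,0,-24],[90,-24,-11,0,-30],[90,-29,-13.5,0,-34],[90,-34,-16,0,-34],[90,-39,-18,1,-34],[90,-41.9,-19.4,3.5,-34],[90,-41.9,-19.4,3.5,-34],[90,-41.9,-19.4,3.5,-34]]}}

```text
t: 1.48
eef_pos: [0.5754, 0.2284, 0.2016]
ee_rot: [0.224, -3.133, -0.001]
contact_force: [0.1, 0.4, 0.6]
width: 0.0612
```

Run:
```python
from h import *
go([.575,.227,.062],98.5); print(env.get_state()['width'])
t=snap('top','top1.png')[130:270,190:460]; s=snap('scene','s1.png')[90:300,200:470]
t=cv2.resize(t,(540,280));s=cv2.resize(s,(380,296))
cv2.imwrite('pics/c1.png',np.vstack([t[:,:,::-1],cv2.copyMakeBorder(s,0,0,0,160,0)[:,:,::-1]]))
```

```text
shift [ 0.05 -0.13 13.96] turn -0.32196575910752756 yaw 98.2 [0.5754 0.2284 0.2016]
0.06119509047811354
```

View pics/c1.png

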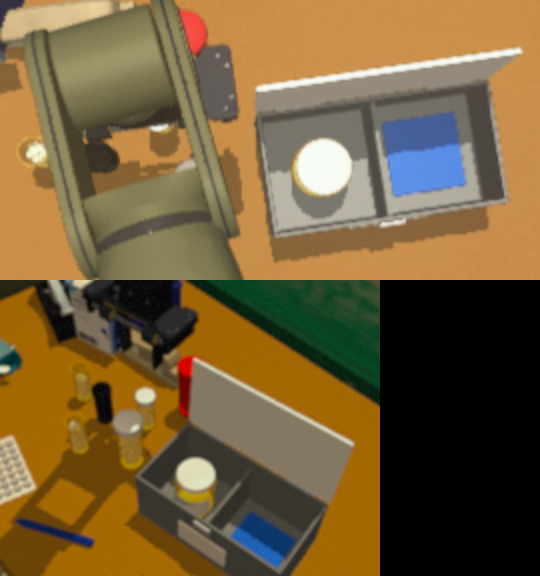

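The gripper is above the small capped vial and its neighbours are untouched (picture 4). I'll go down, grip and lift.

Emit:
{"name": "servo_tool", "arguments": {"plan": [[90,0,-0.1,4,0],[90,0,-0.1,8,0],[90,0,-0.1,11,0],[90,0,-0.1,13,0],[90,0,-0.1,14,0],[90,0,-0.1,14,0],[90,0,-0.1,14,0],[255,0,-0.1,14,0],[255,0,-0.1,14,0],[255,0,-0.1,14,0],[255,0,-0.1,14,0]]}}

```text
t: 2.95
eef_pos: [0.5761, 0.227, 0.0619]
ee_rot: [-0.224, 3.133, 0.0]
contact_force: [-0.6, 0.9, 0.8]
width: 0.0349
```

Emit:
{"name": "servo_tool", "arguments": {"plan": [[255,0,0,-1,0],[255,0,0,-3,0],[255,0,0,-7,0],[255,0,0,-11,0],[255,0,0,-15,0],[255,0,0,-17,0],[255,0,0,-17,0],[255,0,0,-17,0]]}}

```text
t: 3.95
eef_pos: [0.5751, 0.2266, 0.2297]
ee_rot: [0.224, -3.131, 0.001]
contact_force: [0.9, 0.4, -0.3]
width: 0.0354
```

Run:
```python
from h import *
go([.50,.21,.235]); go([.48,-.08,.235]); go([.535,-.091,.235],98.7);go([.535,-.091,.073],98.7)
```

```text
shift [ 7.67 -0.58 -0.51] turn None yaw 98.2 [0.5751 0.2266 0.2297]
shift [ 13.77 -29.    -0.47] turn None yaw 98.2 [0.5751 0.2266 0.2297]
shift [  8.48 -30.87  -0.49] turn -0.5298182527047146 yaw 98.2 [0.5751 0.2266 0.2297]
shift [  8.44 -30.86  15.71] turn -0.5298182527047146 yaw 98.2 [0.5751 0.2266 0.2297]
```

Emit:
{"name": "servo_tool", "arguments": {"plan": [[255,2,0,-0.5,0],[255,5,-0.5,-0.5,0],[255,8.5,-2,-0.5,0],[255,11,-6,-0.5,0],[255,12,-11,-0.5,0],[255,12,-16,-0.5,0],[255,12,-21,-0.5,0],[255,11,-26,-0.5,0],[255,10,-29,-0.5,0],[255,8.5,-30.9,-0.5,0],[255,8.5,-30.9,-0.5,0],[255,8.5,-30.9,-0.5,0]]}}

```text
t: 5.45
eef_pos: [0.5348, -0.0905, 0.235]
ee_rot: [0.224, -3.131, -0.002]
contact_force: [-0.2, -0.1, 0.5]
width: 0.0356
```

Run:
```python
from h import *
s=env.get_state();print(s['width'],s['contact_force']); go([.535,-.091,.073],98.7)
s=snap('scene','s2.png')[90:340,230:490]
cv2.imwrite('pics/c2.png',cv2.resize(s,None,fx=2.3,fy=2.3,interpolation=2)[:,:,::-1])
```

```text
0.03556275119863376 [-0.24784184 -0.08679374  0.45672467]
shift [-0.06 -0.08 16.2 ] turn -0.5171651045100703 yaw 98.2 [ 0.5348 -0.0905  0.235 ]
```

View pics/c2.png

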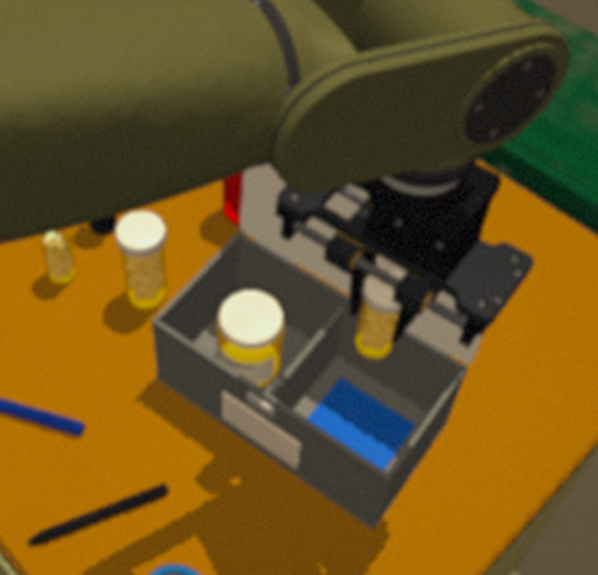

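The vial hangs upright over the free cell. I'll lower it.

Emit:
{"name": "servo_tool", "arguments": {"plan": [[255,-0.1,-0.1,4,0],[255,-0.1,-0.1,8,0],[255,-0.1,-0.1,11,0],[255,-0.1,-0.1,13,0],[255,-0.1,-0.1,14.5,0],[255,-0.1,-0.1,15.5,0],[255,-0.1,-0.1,15.9,0],[255,-0.1,-0.1,16.1,0],[255,-0.1,-0.1,16.2,0],[255,-0.1,-0.1,16.3,0],[255,-0.1,-0.1,16.3,0]]}}

```text
t: 6.88
eef_pos: [0.537, -0.0919, 0.0738]
ee_rot: [-0.224, 3.133, -0.0]
contact_force: [-0.5, -0.4, -1.2]
width: 0.035
```

Emit:
{"name": "servo_tool", "arguments": {"plan": [[255,0,0,0.1,0],[255,0,0,0.1,0],[255,0,0,0.2,0],[255,0,0,0.2,0]]}}

```text
t: 7.38
eef_pos: [0.5368, -0.0919, 0.0715]
ee_rot: [0.224, -3.133, -0.0]
contact_force: [-0.3, -0.5, -0.5]
width: 0.0352
```

Emit:
{"name": "servo_tool", "arguments": {"plan": [[255,0,0,0.1,0],[255,0,0,0.1,0],[255,0,0,0.1,0]]}}

```text
t: 7.75
eef_pos: [0.5371, -0.0919, 0.0709]
ee_rot: [-0.224, 3.133, -0.0]
contact_force: [-0.0, 0.4, 1.6]
width: 0.0353
```

Contact is felt (force up by about 2 N at the expected height), so I'll open partway and rise.

Emit:
{"name": "servo_tool", "arguments": {"plan": [[150,0,0,0,0],[120,0,0,0,0],[100,0,0,0,0],[100,0,0,0,0],[100,0,0,0,0],[100,0,0,-1,0],[100,0,0,-3,0],[100,0,0,-7,0],[100,0,0,-11,0],[100,0,0,-15,0],[100,0,0,-18,0],[100,0,0,-18,0]]}}

```text
t: 9.25
eef_pos: [0.5387, -0.0924, 0.2559]
ee_rot: [-0.223, 3.126, -0.004]
contact_force: [-0.0, -0.6, -0.3]
width: 0.0575
```

Run:
```python
from h import *
s=env.get_state();print(s['width'],s['contact_force'],s['eef_pos'],s['joints'])
s=snap('scene','s3.png')[90:340,230:490]
cv2.imwrite('pics/c3.png',cv2.resize(s,None,fx=2.3,fy=2.3,interpolation=2)[:,:,::-1])
```

```text
0.0574830857634205 [-4.95712325e-04 -5.67981808e-01 -3.13649424e-01] [ 0.53867881 -0.09237044  0.25590319] [-2.68057146e-01 -1.22643092e-01  1.86449159e+00  7.51949544e-06
  1.39117256e+00 -1.98156380e+00]
```

View pics/c3.png

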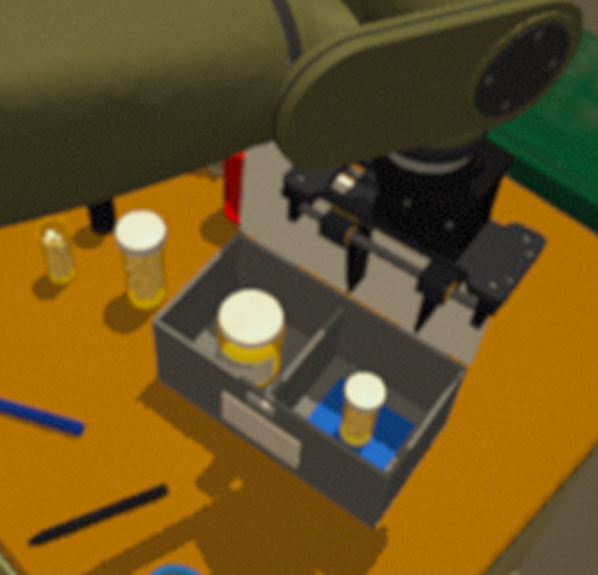

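The vial stands on the liner, with its cap at (365,390) in the crop, and the jar is untouched. Next I'll shut the fingers, rise, pass over the lid and go down behind it.

Emit:
{"name": "servo_tool", "arguments": {"plan": [[255,0,0,-4,0],[255,0,0,-6.5,0],[255,0,0,-6.5,0],[255,-3,2,-6.5,0],[255,-7,4,-6.5,0],[255,-10,6,-6.5,0],[255,-11.8,6.8,-6.5,0],[255,-11.8,6.8,-6.5,0],[255,-11.8,6.8,-6.5,0],[255,-11.8,6.8,-6.5,0]]}}

```text
t: 10.55
eef_pos: [0.6433, -0.0084, 0.3152]
ee_rot: [0.222, -3.133, 0.0]
contact_force: [0.4, -0.6, -0.6]
width: 0.0002
```

Run:
```python
from h import *
s=env.get_state();print(s['width'],s['contact_force'],s['joints'].round(2)); go([.645,-.008,.222],98.7)
t=snap('top','top4.png')[100:260,280:470]; s=snap('scene','s4.png')[60:310,230:490]
t=cv2.resize(t,(380,320));s=cv2.resize(s,(416,400))
cv2.imwrite('pics/c4.png',np.hstack([cv2.copyMakeBorder(t,0,80,0,0,0),s])[:,:,::-1])
```

```text
0.00020680779306016974 [ 0.37236117 -0.58040367 -0.56578742] [-0.1   0.07  1.57 -0.    1.5  -1.81]
shift [-0.18  0.02  9.32] turn -0.575374686049841 yaw 98.1 [ 0.6433 -0.0084  0.3152]
```

View pics/c4.png

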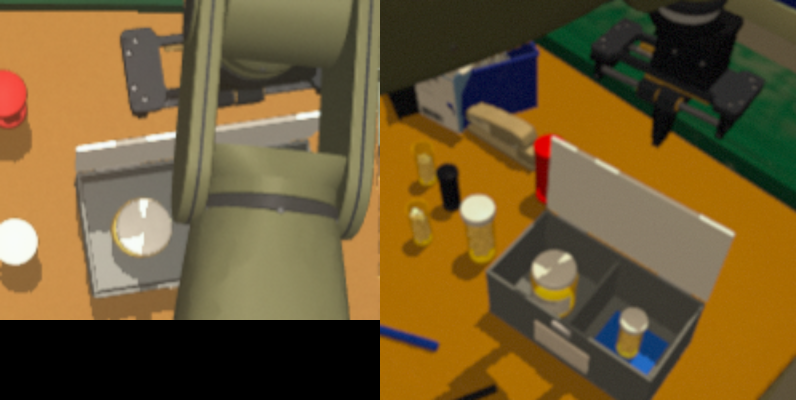

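The closed fingers are behind and above the lid. I'll go down behind it.

Emit:
{"name": "servo_tool", "arguments": {"plan": [[255,-0.3,0,3,0],[255,-0.3,0,6,0],[255,-0.3,0,8,0],[255,-0.3,0,9.3,0],[255,-0.3,0,9.3,0],[255,-0.3,0,9.3,0]]}}

```text
t: 11.4
eef_pos: [0.6476, -0.0075, 0.224]
ee_rot: [-0.224, 3.132, -0.001]
contact_force: [-0.4, 0.4, 0.2]
width: 0.0008
```

Run:
```python
from h import *
s=env.get_state(); p=s['eef_pos'];print(p,s['contact_force'])
u=np.array([.9885,.1513]); h=np.array([.596,-.016]); r=.09
for th in range(95,-5,-9):
    t=np.radians(max(th,0)); c=np.array([-r*np.cos(t)+.006*np.sin(t), r*np.sin(t)+.006*np.cos(t)])+[.010,.022]
    a=(p[:2]-h)@u
    print(max(th,0),'tool x',round((a-c[0])*100,1),'tool z',round((p[2]-.1105-c[1])*100,1))
```

```text
[ 0.64764608 -0.00747285  0.22402926] [-0.36302049  0.37015003  0.18679741]
95 tool x 2.9 tool z 0.2
86 tool x 4.3 tool z 0.1
77 tool x 5.7 tool z 0.2
68 tool x 7.0 tool z 0.6
59 tool x 8.4 tool z 1.1
50 tool x 9.6 tool z 1.9
41 tool x 10.6 tool z 2.8
32 tool x 11.5 tool z 3.9
23 tool x 12.3 tool z 5.1
14 tool x 12.8 tool z 6.4
5 tool x 13.1 tool z 7.8
0 tool x 13.2 tool z 8.6
```

Emit:
{"name": "servo_tool", "arguments": {"plan": [[255,1.5,0,0.2,0],[255,2.9,0,0.2,0],[255,3.6,0,0.1,0],[255,4.3,0,0.1,0],[255,5,0,0.1,0],[255,5.7,0,0.2,0],[255,6.4,0,0.4,0],[255,7,0,0.6,0],[255,7.7,0,0.8,0],[255,8.4,0,1.1,0],[255,9,0,1.5,0],[255,9,0,1.5,0]]}}

```text
t: 12.9
eef_pos: [0.5569, -0.0201, 0.2069]
ee_rot: [0.224, -3.132, -0.001]
contact_force: [0.8, -0.0, 0.5]
width: 0.0005
```

Run:
```python
from h import *
s=env.get_state(); p=s['eef_pos'];print(p,s['contact_force'])
u=np.array([.9885,.1513]); h=np.array([.596,-.016]); r=.09
for th in range(54,-8,-6):
    t=np.radians(max(th,0)); c=np.array([-r*np.cos(t)+.006*np.sin(t), r*np.sin(t)+.006*np.cos(t)])+[.010,.022]
    a=(p[:2]-h)@u
    print(max(th,0),'tool x',round((a-c[0])*100,1),'tool z',round((p[2]-.1105-c[1])*100,1))
s=snap('scene','s5.png')[60:310,230:490]
cv2.imwrite('pics/c5.png',cv2.resize(s,None,fx=2,fy=2)[:,:,::-1])
```

```text
[ 0.55690161 -0.02014889  0.20690631] [ 0.80660273 -0.01186071  0.4837533 ]
54 tool x -0.1 tool z -0.2
48 tool x 0.6 tool z 0.4
42 tool x 1.4 tool z 1.0
36 tool x 2.0 tool z 1.7
30 tool x 2.6 tool z 2.4
24 tool x 3.1 tool z 3.2
18 tool x 3.4 tool z 4.1
12 tool x 3.8 tool z 5.0
6 tool x 4.0 tool z 5.9
0 tool x 4.1 tool z 6.8
0 tool x 4.1 tool z 6.8
```

View pics/c5.png

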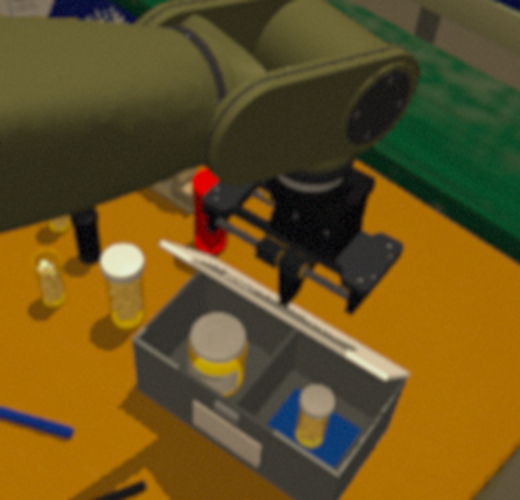

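The lid is following, at about 50° now. I'll carry on down the arc.

Emit:
{"name": "servo_tool", "arguments": {"plan": [[255,0.6,0,0.4,0],[255,1.4,0,1,0],[255,2,0,1.7,0],[255,2.6,0,2.4,0],[255,3.1,0,3.2,0],[255,3.4,0,4.1,0],[255,3.8,0,5,0],[255,4,0,5.7,0],[255,4.1,0,6.3,0],[255,4.1,0,6.7,0],[255,4.1,0,6.8,0],[255,4.1,0,6.8,0]]}}

```text
t: 14.45
eef_pos: [0.5174, -0.026, 0.1396]
ee_rot: [0.224, -3.134, -0.0]
contact_force: [0.6, 0.1, 0.0]
width: 0.0005
```

Emit:
{"name": "servo_tool", "arguments": {"plan": [[255,0,0,0.1,0],[255,0,0,0.1,0],[255,0,0,0.2,0],[255,0,0,0.2,0]]}}

```text
t: 14.95
eef_pos: [0.5175, -0.026, 0.1387]
ee_rot: [-0.224, 3.133, -0.0]
contact_force: [-3.4, 0.9, 5.8]
width: 0.0004
```

The force rises to about 6 N with the tip at 117 mm, where the shut lid's top should be. I'll press a touch more, then retreat and look.

Emit:
{"name": "servo_tool", "arguments": {"plan": [[255,0,0,0.1,0],[255,0,0,0.1,0],[255,0,0,0,0],[255,0,0,-2,0],[255,0,0,-6,0],[255,0,0,-12,0],[255,3,0,-16,0],[255,8,0,-16,0],[255,12,3,-16,0],[255,14,8,-16,0],[255,14,13,-16,0],[255,14,13,-16,0]]}}

```text
t: 16.45
eef_pos: [0.3596, 0.0851, 0.299]
ee_rot: [-0.233, 3.13, 0.001]
contact_force: [-0.4, -0.2, -0.1]
width: 0.0008
```

Run:
```python
from h import *
s=env.get_state();print(s['eef_pos'],s['contact_force'])
ss=snap('scene','s6.png')[60:310,230:490]; t=snap('top','top6.png')[120:280,280:470]
cv2.imwrite('pics/c6.png',np.hstack([cv2.copyMakeBorder(cv2.resize(t,(380,320)),0,80,0,0,0),cv2.resize(ss,(416,400))])[:,:,::-1])
```

```text
[0.35957806 0.08510109 0.29901043] [-0.4399064  -0.18380177 -0.07628014]
```

View pics/c6.png

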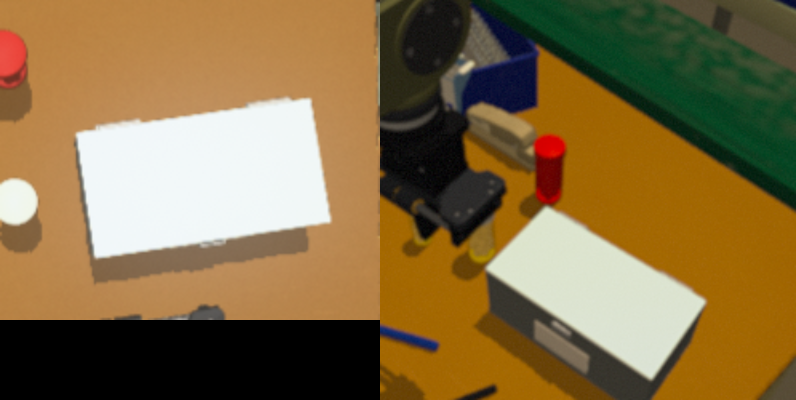

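The lid lies flat on the rim all round in both views. The arm is clear and free of load, so I'm handing the job in.

```bash
python3 -c "
from h import *
print(env.close_job())"
```

```text
the job is handed in; nothing more can be done
None
```

The small white-capped vial is standing upright on the blue liner in the free cell, and the lid is shut. I handed the job in at about 16.5 s of the 69 s allowed.

- **Vial:** I gripped it from above and kept the tool pointing down all the way. I let go once the force rose about 2 N at the expected height. The pictures afterwards showed it standing on the liner with the jar untouched.
- **Lid:** I pushed it over from behind with shut fingers. At the end the fingertips met about 6 N at 117 mm, which matches the top of a shut lid. After backing off, both cameras showed the lid flat on the rim, and the arm was clear with no load on it.
- **Not checked:** I could not see the vial or the jar once the lid was closed; the last view of them was with the lid at about 50°, both upright.
- **Disagreement:** The grip opening read about 35 mm against the vial's stated 36 mm. The pictures show it was the capped vial. No check failed.

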